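Stack the gouge cases on the sloped rack

TASK

Put the three gouge cases away on the sloped rack as one square stack: the dark walnut case at the bottom, then the red one, then the pale one on top, lids up and lengthwise along the slope. Set each down gently in the middle of the rack, lying flat on what is under it with its end touching the upright stop; the stop is adjustable and the wood too rough for the cases to slide down to it by themselves, so ease each one down the slope until you feel it press on the stop. Then let go, and leave the bowl, the mallet and the gouge where they are.

Things in the scene. Friction and masses are not known exactly. Their poses are not given: they have to be found in the camera images.
- case_dark: Dark brown walnut case, closed flat box 140 mm long (its x) x 60 mm wide (its y) x 36 mm high (its z), 0.2 to 0.45 kg, brass label plate on the lid and small brass fittings on the long sides, which stand out only 0.7 mm and only to the eye. Either end may face the stop. Origin: centre of the underside; z points out of the lid. At the start it lies flat on the bench, lid up.
- case_red: Red painted case, closed flat box 140 mm long (its x) x 60 mm wide (its y) x 36 mm high (its z), 0.2 to 0.45 kg, brass label plate on the lid and small brass fittings on the long sides, which stand out only 0.7 mm and only to the eye. Either end may face the stop. Origin: centre of the underside; z points out of the lid. At the start it lies flat on the bench, lid up.
- case_pale: Pale limewood case, closed flat box 140 mm long (its x) x 60 mm wide (its y) x 36 mm high (its z), 0.2 to 0.45 kg, brass label plate on the lid and small brass fittings on the long sides, which stand out only 0.7 mm and only to the eye. Either end may face the stop. Origin: centre of the underside; z points out of the lid. At the start it lies flat on the bench, lid up.
- deck: Fixed sloped pale board of the rack, 200 mm long (x) by 130 mm wide (y), 14 mm thick, no side walls, rising at 26.4 degrees to the bench. Origin: on its upper surface, middle of its low edge, 45 mm over the bench. x points up the slope, y across, z square out of the deck. Rough wood.
- track: Fixed brass rails along both edges of the deck, in the same frame as the deck. They carry the stop: a dark board, 146 mm wide, 12 mm thick, standing square to the deck and 120 mm high. It is clamped with its inner face somewhere from 0 to 30 mm up the slope (x) from the origin: where is not reported, it must be felt or seen. It does not give under a gentle push.
- rack: The rack's fixed wooden base that carries the deck: a board 200 mm by 130 mm on the bench with short legs. Origin: centre of its underside; x horizontal, the way the deck rises. The deck's origin is at x = -85 mm, z = 45 mm in this frame.
- bowl: Bystander: turned wooden bowl, 100 mm across, 55 mm high, standing on the bench. Origin: centre of its foot.
- mallet: Bystander: carver's round mallet standing on its head, handle up, 84 mm across, 217 mm high. Origin: centre of its lower face.
- gouge: Bystander: gouge with wooden handle lying on the bench, 265 mm long along its x, 26 mm thick. Origin: at bench height under the front end of the handle.
There are look-alikes about, which are no part of the job. Of the things shaped like the case_dark, the brown one is meant.

How it is judged:
By the outcome, as a careful person would: the job done as asked, in the order asked, and still so for the second after the job is handed in, with the robot touching nothing.
It also fails if it takes over 72 s, if anything falls off the work surface, if the arm or the gripper's body presses on something with over 40 N, if the wrist force passes 120 N, or if a joint passes its speed limit or range.

ROBOT

A 7-joint arm with a two-finger parallel gripper is mounted at the origin on the work surface. World frame = base frame: x ahead of the robot, y to its left, z up, the work surface at z = 0. Lengths are in m, angles in rad, forces in N, time in s.
With the tool pointing down it reaches from about 0.425 to 0.875 m from the base axis. Payload 9.9 kg.
Tool frame: the origin (TCP) lies at the very end of the fingers, on their centre line; the grasp point (between the pads) lies 19 mm behind it; z points along the fingers, y is the line along which they close (so a half turn about z gives the same grasp; the last joint's range is limited). The gripper opens to 85 mm and grips with 20 to 120 N. Pads are 22 mm wide; open, the fingers measure 114 mm over their backs; the gripper's body (76 mm by 85 mm) begins 54 mm behind the grasp point. The pads swing forward as they close: fully open they stand 13 mm farther back than shut.
Start: joints at [1.053, 0.576, 0.025, 1.437, -0.015, 1.129, -0.057], TCP at [0.284, -0.612, 0.231] pointing down, gripper open.
Joint ranges: [-2.76, 2.76], [-0.34, 2.15], [-1.52, 1.57], [0.19, 2.46], [-1.09, 4.23], [0.17, 1.99], [-2.82, 2.82]. Speed limits (rad/s): [2.22, 2.22, 3.01, 3.01, 3.14, 3.14, 3.14].

INTERFACE

Orientations are given as a unit quaternion [w, x, y, z].
In Python, from station import arm, hand, kin, eyes gives the robot as it stands. Calls block until the motion is done:
- arm.goto(position, orientation): joint-space move of the TCP to a pose.
- arm.line_to(position, velocity=0.15, rotation=None): straight line of the TCP; rotation=None keeps the orientation; velocity is the mean speed in m/s.
- arm.movej(angles): joint-space move.
- hand.set_gripper(opening, effort=None): finger opening in m; effort is the grip in N (None keeps the last); returns when the fingers have stopped.
- arm.wait(seconds).
- kin.inverse_kinematics(position, orientation): joint angles nearest the present ones, or None.
- arm.get_obs(): the state.
- eyes.camera(name): name is "scene" or "side" or "wrist"; returns (picture, depth): 420x560x3 uint8, red, green, blue; 420x560 float32, m along the optical axis (not along the pixel's ray), 0 where there is no reading.
- eyes.camera_info(name): a dict with "K" (3x3 intrinsics, pixels), "R" (3x3) and "t" (3): a world point X has camera coordinates R X + t. Camera axes: x right, y down, z forward; pixel columns grow to the right and rows downward; lengths in m; the calibration is good to about 2 mm. A picture is of the moment at which its call begins: read the wrist's pose just before it. camera_info takes no time and is no camera call; for the wrist camera it gives the pose at the moment of the call.
A pose or a line that the arm cannot do raises arm.Unreachable and nothing moves.
- arm.job_done(): hands the job in; it is judged then, once.
Trained networks look in the newest picture that a camera, given by its name, has taken for a name from the list of things; names that differ only in an ending like _2 or _b are one class to them, and where a whole thing is asked for, a point or a joint stands for the part that bears it (a point fixed in the world has none). Each returns a list of dicts, best first, with "p" (0 to 1); they miss things now and then, are a little off and sometimes report something else, mostly with a low value. They report only what shows in the picture. A call takes as long as a camera call. They do not tell look-alikes from the thing itself.
- eyes.search_frame(camera, query): "at" ([row, column] in pixels, amid what is visible of it).
The state is a dict: "time": time; "q": joint angles; "joint_velocities": joint speeds; "joint_efforts": joint torques, N m; "ee_pos": TCP position; "orientation": TCP orientation; "contact_force": force on the tool from outside, world axes, zero at the start; "moment": the same for the moment, N m; "opening": finger opening in m; "grip_force": force on a finger pad.
Only numpy, scipy, OpenCV 4.12 (cv2) and the standard library are available. Lean on these libraries where they do the work, as an engineer would, in place of code of your own. Each camera call takes 0.05 s, during which the arm holds its last target. There are 200 camera calls.

## Working session

There is one attempt and no reset: what is moved stays moved. The work goes in short steps, each a Python script; the robot and the scene stay as the last script left them, time stands still between calls to the robot, and variables do not carry over. Pictures are saved under pics/ and viewed, at most 10 in all, crops included, and the job is handed in when it is done.

```bash
ls; mkdir -p pics; python3 - <<'E'
from station import arm,hand,kin,eyes
import cv2,numpy as np
ims=[]
for c in ("scene","side"):
    p,d=eyes.camera(c); np.savez(f"pics/{c}0.npz",p=p,d=d); cv2.imwrite(f"pics/{c}0.png",p[:,:,::-1])
    for n in ("case_dark","case_red","case_pale","deck","track","rack"):
        print(c,n,[(np.round(r["at"]).tolist(),round(r["p"],2)) for r in eyes.search_frame(c,n)])
    i=eyes.camera_info(c); print(i["K"],i["R"],i["t"])
o=arm.get_obs();print(o["time"],o["orientation"],o["contact_force"])
E
```

```text
pics
scene case_dark [([186.0, 258.0], 0.81), ([135.0, 283.0], 0.73), ([182.0, 305.0], 0.71), ([143.0, 359.0], 0.71)]
scene case_red [([165.0, 333.0], 0.6)]
scene case_pale [([215.0, 303.0], 0.73), ([318.0, 162.0], 0.22)]
scene deck [([256.0, 253.0], 0.75)]
scene track [([264.0, 275.0], 0.81)]
scene rack [([263.0, 254.0], 0.94), ([220.0, 380.0], 0.52)]
[[449.53801741   0.         279.38483122]
 [  0.         449.53801741 210.05138783]
 [  0.           0.           1.        ]] [[ 0.77922803  0.62668966  0.00798446]
 [ 0.49167206 -0.60334709 -0.62787808]
 [-0.38866729  0.49318593 -0.77827076]] [-0.42586178 -0.17944316  1.68322533]
side case_dark [([250.0, 329.0], 0.94), ([346.0, 215.0], 0.88), ([270.0, 276.0], 0.86), ([331.0, 327.0], 0.71)]
side case_red [([298.0, 246.0], 0.9), ([270.0, 277.0], 0.47)]
side case_pale [([233.0, 272.0], 0.7)]
side deck [([164.0, 307.0], 0.67)]
side track [([169.0, 285.0], 0.79)]
side rack [([169.0, 305.0], 0.74)]
[[398.24273479   0.         285.47573488]
 [  0.         398.24273479 204.09147318]
 [  0.           0.           1.        ]] [[-0.90069531 -0.43398003 -0.02023111]
 [-0.29523589  0.64557528 -0.70432118]
 [ 0.31872203 -0.62840583 -0.70959311]] [0.50783602 0.1777448  1.19456969]
0.7 [-1.11097104e-05  9.76567833e-01  2.15209821e-01  1.70071765e-05] [ 0.37442295  0.74038461 -0.77502135]
```

View pics/scene0.png

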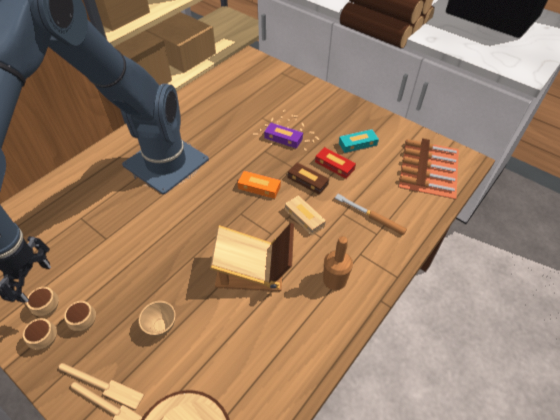

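View pics/side0.png

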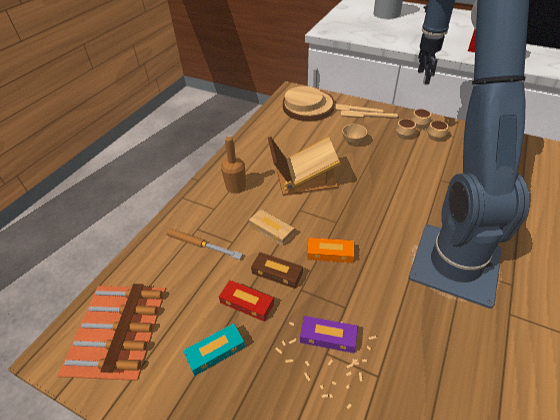

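The scene view shows the dark case at (row 178, col 308), red at (161, 335) and pale at (213, 305). The look-alikes are orange (184, 259), purple (134, 283) and teal (140, 358). Of the case_dark candidates, only the one at (178, 308) is brown. The rack is at (255, 250), with its stop at the right, at (250, 285).

```bash
cat > h.py <<'E'
import numpy as np,cv2
from station import arm,hand,kin,eyes
def cloud(d,i):
    K,R,t=map(np.array,(i["K"],i["R"],i["t"]))
    v,u=np.indices(d.shape); c=np.stack([(u-K[0,2])/K[0,0]*d,(v-K[1,2])/K[1,1]*d,d],-1)
    W=(c-t.ravel())@R; W[d<=0]=np.nan; return W
def proj(X,i):
    c=np.array(i["R"])@X+np.array(i["t"]).ravel(); p=np.array(i["K"])@c; return p[:2]/p[2]
E
python3 - <<'E'
from h import *
seeds={"scene":dict(dark=(186,305),red=(165,333),pale=(215,303),orange=(186,258),mallet=(268,338),bowl=(320,157)),
"side":dict(dark=(270,276),red=(298,246),pale=(226,272),orange=(250,329),mallet=(180,233),bowl=(134,355))}
for c in seeds:
    z=np.load(f"pics/{c}0.npz");p,d=z["p"],z["d"];i=eyes.camera_info(c);W=cloud(d,i)
    for n,s in seeds[c].items():
        w=W[s]; h=W[...,2]
        if n in("mallet","bowl"): print(c,n,w.round(3));continue
        m=(abs(h-.036)<.007)&(np.linalg.norm(W[...,:2]-w[:2],axis=-1)<.12)
        _,l=cv2.connectedComponents(m.astype(np.uint8)); k=l[s] or -1
        q=W[l==k]; r=cv2.minAreaRect((q[:,:2]*1000).astype(np.float32))
        print(c,n,w.round(3),len(q),np.median(q[:,2]).round(4),np.round(r[0],1),np.round(r[1],1),round(r[2],1))
    s={"scene":(256,243),"side":(160,315)}[c]
    n0=W[s];m=np.linalg.norm(W-n0,axis=-1)<.045;q=W[m];cen=q.mean(0);N=np.linalg.svd(q-cen)[2][2];N*=np.sign(N[2]);
    q=q[abs((q-cen)@N)<.004];cen=q.mean(0);N=np.linalg.svd(q-cen)[2][2];N*=np.sign(N[2])
    print("deck",n0.round(3),N.round(3),np.degrees(np.arccos(N[2])),np.degrees(np.arctan2(-N[1],-N[0])))
    m=(abs((W-cen)@N)<.005)&(np.linalg.norm(W-cen,axis=-1)<.17)
    _,l=cv2.connectedComponents(m.astype(np.uint8));q=W[l==l[s]]
    x=np.array([-N[0],-N[1],0]);x/=np.linalg.norm(x);x=x*N[2]+np.array([0,0,np.hypot(N[0],N[1])]);y=np.cross(N,x)
    R=np.c_[x,y,N];e=(q-cen)@R;print(len(q),np.percentile(e,[0,1,50,99,100],axis=0).round(4).tolist(),cen.round(4),"z plane at",q[:,2].min(),q[:,2].max())
    r=cv2.minAreaRect((e[:,:2]*1000).astype(np.float32));print(r, cen+R@np.array([r[0][0]/1e3,r[0][1]/1e3,0]))
    print((R).round(4).tolist())
p=np.load("pics/scene0.npz")["p"]
cv2.imwrite("pics/crop.png",cv2.resize(p[120:300,200:400],None,fx=3.3,fy=3.3,interpolation=2)[:,:,::-1])
E
```

```text
scene dark [0.479 0.229 0.006] 0 nan [0. 0.] [0. 0.] 0.0
scene red [0.513 0.351 0.038] 479 0.0354 [502.3 381.3] [140.1  69.3] 0.1
scene pale [0.565 0.101 0.033] 621 0.0351 [561.8 113.7] [ 64.  143.5] 77.0
scene orange [0.369 0.102 0.038] 536 0.0353 [356.4 121.5] [141.5  66.6] 20.1
scene mallet [ 0.791 -0.041  0.112]
scene bowl [ 0.46  -0.448  0.007]
deck [ 0.547 -0.171  0.093] [0.365 0.258 0.895] 26.534483042176273 -144.7371608972666
2428 [[-0.1061, -0.0808, -0.005], [-0.0886, -0.0773, -0.0046], [0.0016, 0.0004, -0.0001], [0.0875, 0.0676, 0.0045], [0.0889, 0.0756, 0.005]] [ 0.5474 -0.1717  0.0941] z plane at 0.04474272472608166 0.13783946773941827
((-8.110633850097656, -1.749267578125), (194.41978454589844, 156.55218505859375), 0.5712388157844543) [ 0.55234268 -0.16611526  0.09051894]
[[-0.7305, 0.5773, 0.3648], [-0.5165, -0.8165, 0.2579], [0.4467, 0.0, 0.8947]]
side dark [0.463 0.271 0.037] 867 0.0358 [467.5 258.7] [140.4  62.8] 2.1
side red [0.496 0.387 0.036] 1026 0.0359 [499.1 384.6] [140.8  62.6] 1.1
side pale [0.55  0.125 0.037] 663 0.0356 [559.5 117.4] [ 64.1 140.9] 76.9
side orange [0.352 0.137 0.035] 772 0.0359 [353.1 124.9] [137.5  65. ] 19.1
side mallet [0.755 0.017 0.069]
side bowl [ 0.478 -0.481  0.02 ]
deck [ 0.527 -0.167  0.098] [0.362 0.264 0.894] 26.649483153949678 -143.9173105506921
1384 [[-0.1374, -0.0754, -0.0049], [-0.1125, -0.0668, -0.0045], [-0.013, -0.0005, -0.0002], [0.0733, 0.0794, 0.0044], [0.0752, 0.0897, 0.005]] [ 0.5265 -0.1652  0.1005] z plane at 0.036790131538180955 0.1354400484720268
((-28.581954956054688, 3.0334930419921875), (165.64877319335938, 210.74441528320312), 86.97588348388672) [ 0.54894605 -0.15259756  0.08771813]
[[-0.7223, 0.589, 0.3625], [-0.5264, -0.8082, 0.2642], [0.4485, 0.0, 0.8938]]
  return _methods._mean(a, axis=axis, dtype=dtype,
  ret = ret.dtype.type(ret / rcount)
```

View pics/crop.png

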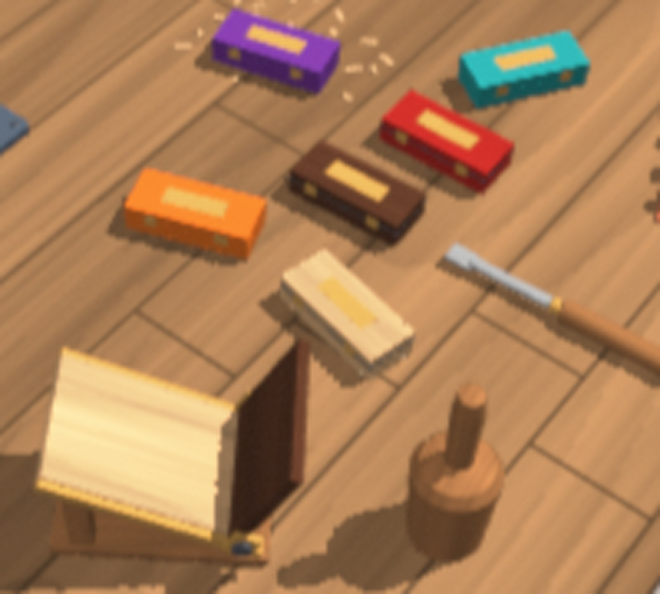

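The crop confirms it: the brown case in the middle of the row is case_dark, with the red case behind it and the pale one nearest the rack. The orange, purple and teal cases are look-alikes. Next I'll check reachability and look at the rack with the wrist camera.

```bash
cat >> h.py <<'E'
from scipy.spatial.transform import Rotation as Ro
def quat(x,z):
    R=np.c_[x,np.cross(z,x),z]; q=Ro.from_matrix(R).as_quat(); return np.array([q[3],*q[:3]])
def deckR(yaw,a=np.radians(26.4)):
    h=np.array([np.cos(yaw),np.sin(yaw),0]); x=h*np.cos(a)+[0,0,np.sin(a)]; n=-h*np.sin(a)+[0,0,np.cos(a)]
    return np.c_[x,np.cross(n,x),n]
def ik(p,q):
    r=kin.inverse_kinematics(list(p),list(q)); return None if r is None else np.array(r)
E
python3 - <<'E'
from h import *
R=deckR(np.radians(-144.5)); O=np.array([.55,-.16,.09])-R[:,0]*.1+R[:,0]*0
O[2]=.045; print("O",O)
for f in(1,-1):
    q=quat(f*R[:,0],-R[:,2])
    for x,z in((.09,.006),(.09,.08),(.11,.2),(.09,.3)):
        r=ik(O+R@[x,0,z],q); print("deck",f,x,z,None if r is None else r.round(2))
    for n,x,y,a in(("dark",.467,.259,2),("red",.5,.383,1),("pale",.56,.116,-13)):
        a=np.radians(a);q2=quat(f*np.array([np.cos(a),np.sin(a),0]),np.array([0,0,-1.]))
        for z in (.006,.15):
            r=ik([x,y,z],q2); print(n,f,z,None if r is None else r.round(2))
q=None
for f in(1,-1):
  try:
    arm.goto(list(O+R@[.1,0,.25]),list(quat(f*R[:,0],-R[:,2]))); break
  except arm.Unreachable: print("unr",f)
i=eyes.camera_info("wrist");p,d=eyes.camera("wrist");np.savez("pics/w1.npz",p=p,d=d,K=i["K"],R=i["R"],t=i["t"]);cv2.imwrite("pics/w1.png",p[:,:,::-1])
o=arm.get_obs();print(o["time"],o["q"],o["ee_pos"],f)
W=cloud(d,i);E=(W-O)@R
m=(abs(E[...,2])<.02)&(E[...,0]>0.04)&(E[...,0]<.15)&(abs(E[...,1])<.04)
q=W[m];c=q.mean(0);N=np.linalg.svd(q-c)[2][2];N*=np.sign(N[2]);print(N,np.degrees(np.arccos(N[2])),np.degrees(np.arctan2(-N[1],-N[0])),((c-O)@R).round(4))
E
```

```text
O [ 0.62292128 -0.10798575  0.045     ]
deck 1 0.09 0.006 [ 0.62  1.1  -1.3   1.54  1.    1.79  1.39]
deck 1 0.09 0.08 [ 0.56  1.04 -1.3   1.41  0.94  1.88  1.46]
deck 1 0.11 0.2 [ 0.42  0.86 -1.07  1.18  0.77  1.95  1.67]
deck 1 0.09 0.3 [-0.01  0.76 -0.2   0.85  0.35  1.95  2.08]
dark 1 0.006 [-0.6   0.68  0.02  2.03 -0.02  0.43 -2.11]
dark 1 0.15 [-0.35  0.48 -0.36  1.91  0.23  0.8  -2.36]
red 1 0.006 [-0.73  0.77  0.    1.78 -0.    0.6  -2.28]
red 1 0.15 [-0.43  0.62 -0.49  1.65  0.34  0.95 -2.59]
pale 1 0.006 [-0.35  0.72  0.1   1.94 -0.14  0.5  -1.95]
pale 1 0.15 [-0.23  0.51 -0.08  1.82  0.05  0.82 -2.14]
deck -1 0.09 0.006 [-0.01  0.78  0.05  1.57  0.26  1.18 -1.06]
deck -1 0.09 0.08 [-0.01  0.74  0.    1.44  0.26  1.36 -1.07]
deck -1 0.11 0.2 [-0.01  0.69 -0.05  1.2   0.27  1.65 -1.04]
deck -1 0.09 0.3 [-0.04  0.76 -0.09  0.85  0.3   1.94 -1.03]
dark -1 0.006 [-0.26  0.72 -0.51  2.02  0.65  0.57  0.37]
dark -1 0.15 [ 0.12  0.7  -1.17  1.89  0.74  1.07  0.25]
red -1 0.006 [-0.34  0.84 -0.65  1.76  0.7   0.79  0.24]
red -1 0.15 [-0.06  0.89 -1.28  1.64  0.88  1.31  0.08]
pale -1 0.006 [ 0.07  0.76 -0.56  1.92  0.65  0.65  0.44]
pale -1 0.15 [ 0.17  0.58 -0.71  1.8   0.47  0.93  0.6 ]
3.0333 [ 0.28821235  0.80905069 -0.85435673  1.02302797  0.67734984  1.97536704
  1.79399725] [ 0.64037633 -0.09663096  0.31334466] 1
[0.3613169  0.257022   0.89632014] 26.321496045192166 -144.57393790795837 [0.0972 0.     0.0023]
```

View pics/w1.png

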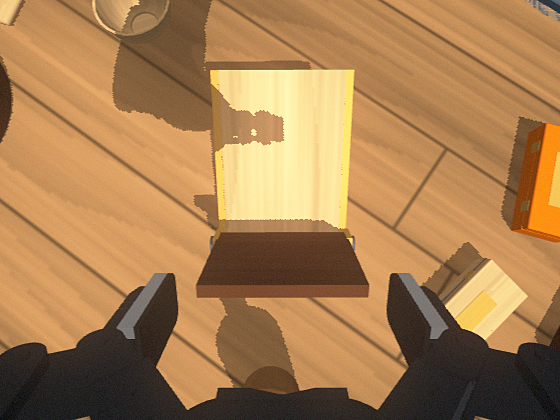

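The wrist view shows the deck straight on at cols 212–354, rows 70–235. The dark stop's foot is at row ~233, and the pale case is at (300, 487). Now the exact deck frame and stop position.

```bash
python3 - <<'E'
from h import *
z=np.load("pics/w1.npz");W=cloud(z["d"],z)
def run(yaw,O,pr=1):
    R=deckR(yaw);E=(W-O)@R
    m=(abs(E[...,2])<.008)&(abs(E[...,0]-.1)<.11)&(abs(E[...,1])<.09)
    print("z med",np.median(E[...,2][m&(abs(E[...,1])<.05)]))
    L=[];xs=np.arange(.05,.18,.006)
    for x in xs:
        y=E[...,1][m&(abs(E[...,0]-x)<.003)]; L.append((y.min(),y.max()))
    L=np.array(L);k=[np.polyfit(xs,L[:,j],1) for j in(0,1)]
    print("edges slope deg",np.degrees([k[0][0],k[1][0]]),"mid y",L.mean(), "width",(L[:,1]-L[:,0]).mean())
    T=[E[...,0][m&(abs(E[...,1]-y)<.004)].max() for y in np.arange(-.05,.06,.01)]
    print("top x",np.round(T,4))
    # stop: points standing above deck
    s=(E[...,2]>.015)&(E[...,2]<.1)&(abs(E[...,0]-.01)<.04)&(abs(E[...,1])<.06)
    e=E[s];A=np.c_[np.ones(len(e)),e[:,1],e[:,2]];c=np.linalg.lstsq(A,e[:,0],rcond=None)[0]
    r=e[:,0]-A@c;g=abs(r)<.004;c=np.linalg.lstsq(A[g],e[g,0],rcond=None)[0];print("stop x,slope y,z",c,g.sum(),len(e))
O=np.array([.62292,-.10799,.045]);run(np.radians(-144.5),O)
E
```

```text
z med 0.0023422111475071786
edges slope deg [-0.10059702  0.00385509] mid y -0.0002924718247844913 width 0.14557188147489877
top x [0.1985 0.1985 0.1986 0.1986 0.1986 0.1987 0.1987 0.1987 0.1988 0.1988
 0.1988]
stop x,slope y,z [0.02331277 0.00099957 0.00075295] 4289 4289
```

```bash
python3 - <<'E'
from h import *
arm.movej([-0.35,.3,-.05,1.75,.05,1.09,-2.2]); o=arm.get_obs();print(o["time"],o["ee_pos"],o["orientation"])
q=quat(np.array([1.,0,0]),np.array([0,0,-1.]))
arm.goto([.43,.26,.28],list(q)); o=arm.get_obs();print(o["time"],o["q"].round(2) if hasattr(o["q"],"round") else o["q"],o["ee_pos"])
i=eyes.camera_info("wrist");p,d=eyes.camera("wrist");np.savez("pics/w2.npz",p=p,d=d,K=i["K"],R=i["R"],t=i["t"]);cv2.imwrite("pics/w2.png",p[:,:,::-1])
W=cloud(d,i)
for n,c in(("dark",(.467,.259)),("red",(.5,.383)),("pale",(.56,.116))):
    m=(abs(W[...,2]-.036)<.006)&(np.linalg.norm(W[...,:2]-c,axis=-1)<.1)
    k,l,st,_=cv2.connectedComponentsWithStats(m.astype(np.uint8))
    for j in range(1,k):
        if st[j,4]<800: continue
        w=W[l==j];r=cv2.minAreaRect((w[:,:2]*1000).astype(np.float32));pc=proj(np.array([r[0][0]/1e3,r[0][1]/1e3,.036]),i)
        print(n,st[j].tolist(),np.round(r[0],1),np.round(r[1],1),round(r[2],2),np.median(w[:,2]).round(4),"rgb",np.median(p[l==j],0),pc.round())
E
```

```text
6.3583 [0.50467004 0.14354203 0.28599868] [ 0.01237612  0.99448686 -0.10380942  0.00814425]
6.9667 [-0.52  0.28 -0.16  1.8   0.05  1.07 -2.26] [0.42972309 0.2604048  0.27999388]
dark [252, 57, 63, 138, 7762] [468.  259.4] [140.2  61.5] 2.79 0.0379 rgb [147.  90.  57.] [284. 129.]
red [123, 23, 75, 143, 8570] [499.5 384.8] [139.4  61.4] 0.32 0.0379 rgb [247.  70.  50.] [162.  98.]
pale [379, 0, 95, 113, 6776] [543.3 121.4] [ 60.8 105.7] 77.41 0.0378 rgb [253. 228. 156.] [424.  52.]
```

View pics/w2.png

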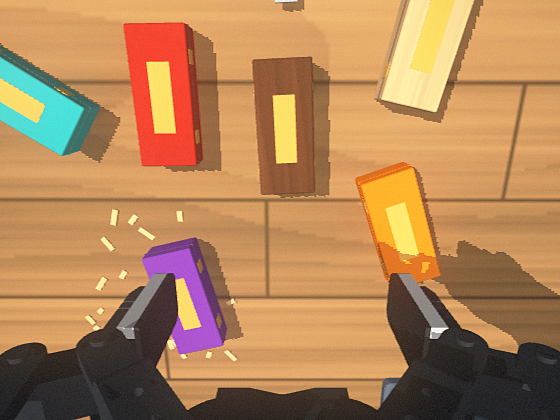

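The wrist view shows the brown case at (129, 284), with red at (98, 162) to its left and pale at (52, 424) to its right. Its measured size is 140 × 61 mm. Grasping dark and placing it.

```bash
cat >> h.py <<'E'
O=np.array([.62292,-.10799,.045]); R=deckR(np.radians(-144.5)); Q=list(quat(-R[:,0],-R[:,2]))
D=lambda x,z,y=-.0003: list(O+R@[x,y,z])
G=.005
def F(): return np.array(arm.get_obs()["contact_force"])@R
def say(s,*a): o=arm.get_obs(); print(s,"t%.2f"%o["time"],"open %.4f grip %.1f"%(o["opening"],o["grip_force"]),"deck",((np.array(o["ee_pos"])-O)@R).round(4),*a)
def pick(x,y,yaw):
    a=np.radians(yaw); q=list(quat(np.array([np.cos(a),np.sin(a),0]),np.array([0,0,-1.])))
    arm.goto([x,y,.12],q); arm.line_to([x,y,G],.1); hand.set_gripper(.05,40); say("grasped")
    arm.line_to([x,y,.25],.2); say("lifted",F().round(2))
def place(zs,xs=.0933):
    "zs: expected height of support over O frame; feel down, feel stop, seat"
    arm.goto(D(xs+.02,.18),Q); arm.line_to(D(xs+.012,zs+G+.008),.12); arm.wait(.3)
    f0=F(); x=xs+.012; z=zs+G+.008; say("above",f0.round(2))
    def step(fn,lim):
        for k in range(lim):
            if fn(): return True
        return False
    def down(th,dz=.0007):
        nonlocal z
        for k in range(25):
            if (F()-f0)[2]>th: return
            z-=dz; arm.line_to(D(x,z),.015)
        raise SystemExit("no floor")
    def along(th,dx=.001,n=40):
        nonlocal x
        for k in range(n):
            if (F()-f0)[0]>th: return
            x-=dx; arm.line_to(D(x,z),.015)
        raise SystemExit("no stop")
    down(3); say("floor z %.4f"%z,(F()-f0).round(2))
    z+=.0012; arm.line_to(D(x,z),.02); arm.wait(.1); say("raised",(F()-f0).round(2))
    along(4.5); say("stop x %.4f"%x,(F()-f0).round(2))
    down(4,.0004); say("seat",(F()-f0).round(2))
    along(4.5,.0004); arm.wait(.2); say("final x %.4f z %.4f"%(x,z),(F()-f0).round(2))
    return x,z
def release(x,z):
    hand.set_gripper(.085); say("released"); arm.line_to(D(x,z+.10),.15); 
E
python3 - <<'E'
from h import *
pick(.468,.2594,2.79)
print(place(.001))
E
```

```text
grasped t9.38 open 0.0594 grip 42.9 deck [-0.0958 -0.3888  0.0035]
lifted t10.75 open 0.0595 grip 43.8 deck [ 0.0132 -0.3891  0.2212] [-1.74  0.19 -4.33]
above t14.07 open 0.0594 grip 43.8 deck [ 0.1052 -0.0003  0.0142] [-1.55  0.35 -3.05]
floor z 0.0056 t17.07 open 0.0590 grip 44.6 deck [ 0.1053 -0.0003  0.0062] [ 2.17 -1.95  6.99]
raised t17.43 open 0.0591 grip 43.9 deck [ 0.1054 -0.0003  0.0064] [-0.25  0.66 -0.2 ]
stop x 0.0923 t20.68 open 0.0593 grip 44.1 deck [ 0.0934 -0.0002  0.0066] [ 6.58 -0.69  2.08]
seat t21.18 open 0.0591 grip 44.4 deck [ 0.0934 -0.0002  0.0062] [ 8.65 -1.31  5.25]
final x 0.0923 z 0.0060 t21.38 open 0.0595 grip 44.4 deck [ 0.0933 -0.0002  0.0062] [ 8.29 -2.18  4.75]
(0.09229999999999998, 0.006000000000000005)
```

```bash
python3 - <<'E'
from h import *
release(.0923,.006); arm.line_to(D(.105,.25),.25)
def look(n):
    i=eyes.camera_info("wrist");p,d=eyes.camera("wrist");cv2.imwrite(f"pics/{n}.png",p[:,:,::-1]);np.savez(f"pics/{n}.npz",p=p,d=d,K=i["K"],R=i["R"],t=i["t"])
    E=(cloud(d,i)-O)@R
    m=(abs(E[...,2]-.038)<.006)&(E[...,0]>.035)&(abs(E[...,1])<.06);e=E[m]
    r=cv2.minAreaRect((e[:,:2]*1000).astype(np.float32));print("case",r,np.median(e[:,2]))
    A=np.c_[np.ones(len(e)),e[:,:2]];print("plane",np.linalg.lstsq(A,e[:,2],rcond=None)[0])
look("w3");say("look",F().round(2))
E
```

```text
released t21.76 open 0.0851 grip 0.0 deck [ 0.0919 -0.0003  0.0062]
case ((99.81233978271484, -2.635305404663086), (60.821868896484375, 128.09759521484375), 89.96720123291016) 0.03841434268927407
plane [ 0.03851784 -0.00136638 -0.00080768]
look t23.35 open 0.0851 grip 0.0 deck [ 0.1052 -0.0004  0.2478] [-0.17 -0.27 -0.48]
```

View pics/w3.png

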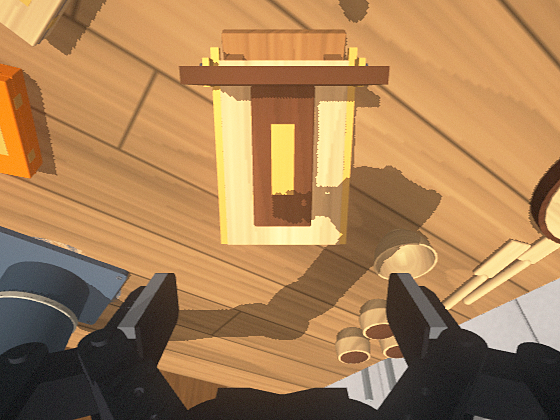

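Dark lies flat, square and against the stop, with its lid at (155, 283). I'll measure its sideways offset from the deck edges in this same picture.

```bash
python3 - <<'E'
from h import *
z=np.load("pics/w3.npz");E=(cloud(z["d"],z)-O)@R
for x0 in(.06,.1,.14,.18):
    a=abs(E[...,0]-x0)<.004
    y=E[...,1][a&(abs(E[...,2]-.001)<.008)&(abs(E[...,1])<.09)]
    c=E[...,1][a&(abs(E[...,2]-.038)<.006)&(abs(E[...,1])<.05)]
    print(x0,"deck",y.min(),y.max(),(y.min()+y.max())/2,"case",(c.min()+c.max())/2 if len(c) else None, np.median(E[...,2][a&(abs(E[...,2])<.008)&(abs(E[...,1])<.06)]))
E
```

```text
0.06 deck -0.07430675962998338 0.07178472430401567 -0.0012610176629838585 case -0.0021297662887963496 0.002394809498662234
0.1 deck -0.07418027503280146 0.0718225781579836 -0.0011788484374089317 case -0.0021764194333556714 0.002320888016735576
0.14 deck -0.07438530029569417 0.07139844788220397 -0.0014934262067450993 case -0.0021654846139998168 0.002245869393758958
0.18 deck -0.07418190471827454 0.07157733611206933 -0.0013022843031026063 case None 0.002270116004926147
```

Dark is only 0.9 mm off centre, so the rest go on the same line. Now red.

```bash
python3 - <<'E'
from h import *
pick(.4995,.3848,.32)
x,z=place(.037)
release(x,z); arm.line_to(D(.105,.25),.25)
i=eyes.camera_info("wrist");p,d=eyes.camera("wrist");cv2.imwrite("pics/w4.png",p[:,:,::-1]);say("end")
E=(cloud(d,i)-O)@R
e=E[(abs(E[...,2]-.074)<.006)&(E[...,0]>.035)&(abs(E[...,1])<.06)]
print(cv2.minAreaRect((e[:,:2]*1000).astype(np.float32)),np.linalg.lstsq(np.c_[np.ones(len(e)),e[:,:2]],e[:,2],rcond=None)[0])
E
```

```text
grasped t26.94 open 0.0591 grip 44.5 deck [-0.184  -0.4727  0.0475]
lifted t28.32 open 0.0595 grip 43.6 deck [-0.0751 -0.4728  0.2648] [-1.79 -0.05 -2.8 ]
above t31.71 open 0.0596 grip 43.5 deck [ 0.1052 -0.0003  0.0503] [-1.43 -0.31 -2.75]
floor z 0.0416 t34.71 open 0.0592 grip 44.4 deck [ 0.1052 -0.0003  0.0422] [ 2.34 -0.24  7.72]
raised t35.06 open 0.0593 grip 43.6 deck [ 0.1054 -0.0004  0.0424] [ 0.31 -0.59  0.76]
stop x 0.0923 t38.31 open 0.0594 grip 43.9 deck [ 0.0933 -0.0003  0.0427] [ 7.95 -1.16  2.17]
seat t38.81 open 0.0593 grip 44.2 deck [ 0.0933 -0.0002  0.0423] [ 7.69 -1.08  6.21]
final x 0.0923 z 0.0420 t39.01 open 0.0594 grip 44.2 deck [ 0.0933 -0.0002  0.0423] [ 8.39 -1.67  4.35]
released t39.39 open 0.0850 grip 0.0 deck [ 0.0919 -0.0003  0.0421]
end t40.84 open 0.0850 grip 0.0 deck [ 0.1051 -0.0003  0.2485]
((99.15460205078125, -2.312845230102539), (61.25966262817383, 127.36454772949219), 89.96393585205078) [ 0.07447962 -0.00126205 -0.00030166]
```

View pics/w4.png

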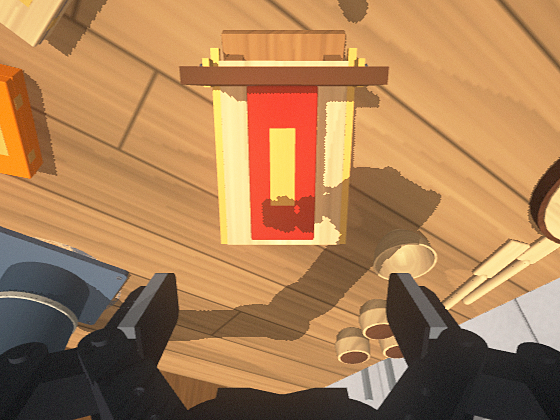

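Red is flat, square on dark and against the stop, with its lid at (160, 283). Now pale.

```bash
python3 - <<'E'
from h import *
pick(.560,.118,-12.6)
x,z=place(.073)
release(x,z); arm.line_to(D(.105,.26),.25)
i=eyes.camera_info("wrist");p,d=eyes.camera("wrist");say("end")
E=(cloud(d,i)-O)@R
e=E[(abs(E[...,2]-.110)<.006)&(E[...,0]>.035)&(abs(E[...,1])<.06)]
print(cv2.minAreaRect((e[:,:2]*1000).astype(np.float32)),np.linalg.lstsq(np.c_[np.ones(len(e)),e[:,:2]],e[:,2],rcond=None)[0])
s,_=eyes.camera("side");s=cv2.resize(s[90:230,200:400],(560,392),interpolation=2)
cv2.imwrite("pics/w5.png",np.vstack([p[:200],s])[:,:,::-1])
E
```

```text
grasped t43.64 open 0.0595 grip 43.3 deck [-0.0892 -0.2202  0.0004]
lifted t45.02 open 0.0596 grip 43.7 deck [ 0.0196 -0.2208  0.2179] [-2.15  0.37 -3.13]
above t47.21 open 0.0595 grip 43.7 deck [ 0.1052 -0.0003  0.0864] [-2.34 -0.36 -2.83]
floor z 0.0776 t50.21 open 0.0592 grip 44.5 deck [ 0.1052 -0.0003  0.0782] [ 2.91 -0.38  6.14]
raised t50.56 open 0.0594 grip 43.8 deck [ 0.1053 -0.0003  0.0784] [ 0.54  0.5  -0.05]
stop x 0.0933 t53.56 open 0.0590 grip 44.0 deck [ 0.0942 -0.0003  0.0787] [ 6.93 -0.49  2.13]
seat t54.06 open 0.0594 grip 44.3 deck [ 0.0942 -0.0002  0.0782] [ 9.21 -1.04  4.66]
final x 0.0933 z 0.0780 t54.26 open 0.0594 grip 44.3 deck [ 0.0942 -0.0002  0.0783] [ 8.95 -1.52  4.42]
released t54.64 open 0.0853 grip 0.0 deck [ 0.0929 -0.0003  0.0782]
end t55.99 open 0.0849 grip 0.0 deck [ 0.1051 -0.0003  0.2587]
((99.11688232421875, -2.168516159057617), (60.88465118408203, 127.33767700195312), 89.97250366210938) [ 0.11044815 -0.00085366 -0.00106713]
```

View pics/w5.png

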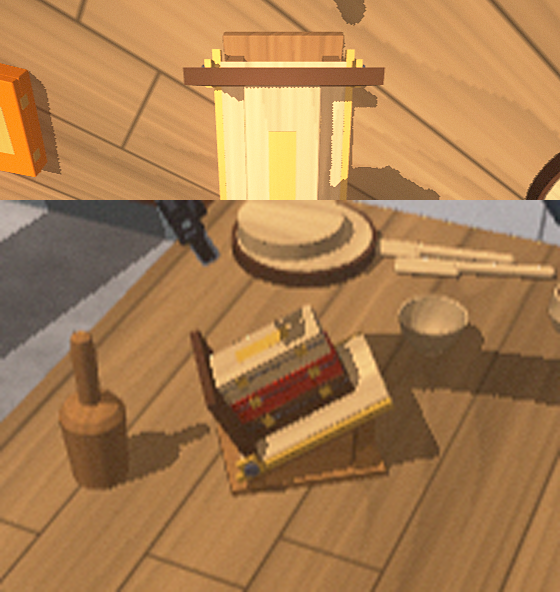

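The pictures show the stack square: dark, red, pale, lids up, all against the stop. The bowl and mallet stand where they were.

```bash
python3 -c "
from h import *
print(arm.job_done())"
```

```text
the job is handed in; nothing more can be done
None
```

The three gouge cases are stacked dark, red, pale on the rack, flat, square and pressed against the stop. The bowl, mallet and gouge were left alone, and the job was handed in at about 56 s.

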